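Load the tilting repair cradle and hold it at the index

TASK

Lay the opened phone gently in the nest of the tilting repair cradle, flat on the pads between the eight black posts, and let go of it. Then lift the cradle's plate by its handle until the plate stands at the angle of the index arm, and finish while still holding it there: the hinge has no latch, and I need the phone tilted steady while I inspect its board. Leave the index arm and everything else on the bench as they are.

Things in the scene. Friction and masses are not known exactly. Their poses are not given: they have to be found in the camera images.
- phone: The opened phone: metal phone body without its display, battery and circuit board showing, 64 mm wide (its x), 132 mm long (its y), 8 mm thick, 80 to 160 g. Loose, open side up on the 3 mm thick blue mat. Origin: centre of its underside; z up. Grip it across the 64 mm width, at the middle of its length. It fits the nest either way round.
- cradle: Tilting repair cradle, fixed: grey foot 170 (x) by 250 mm (y), aluminium plate 135 mm deep by 190 mm wide, hinged along its far (+x) edge, steel handle at its near (-x) edge; a flat upright quadrant scale on the +y side, 0.21 m high. Origin: at bench height, in the middle of the plate's width. x points from the handle to the hinge, y along the hinge, z up.
- nest (a point): Place for the centre of the phone's underside: mid plate, on four 4 mm rubber pads, 59 mm above the bench with the plate down. Axes turn with the plate: x to the hinge, y along it (the phone's length), z out of the plate. Eight black posts, 8 mm thick, stand 7 mm above the pads plus a 4.5 mm taper, 2 mm clear of the phone; its long sides are free over the middle 90 mm.
- handle (a point): Centre of the handle's grip: a straight round steel bar, 10 mm diameter, 100 mm long, parallel to the hinge, 42 mm in front of the plate's near edge, free above, below and in front; 52.5 mm above the bench while the plate is down. It moves with the plate; the round bar may turn between the fingers.
- plate_hinge (a point): A point on the plate's hinge axis, 50 mm above the bench, in the middle of its width; y along the axis. The handle bar runs 182 mm from this axis, on its -x side.
- tilt_plate (a joint): Angle of the tilting plate, rad: 0 lying level on the cradle, growing as the handle edge is lifted, at most 1.25. The hinge is nearly frictionless, the plate weighs 0.3 to 0.5 kg and falls shut when let go. Lifting takes 1.5 to 3 N at the handle.
- index (a joint): Angle at which the index arm is set, rad, on the same axis, zero and sense as tilt_plate: the plate is at the mark when both read the same. The index arm is a thin dark steel arm on the outer (+y) face of the quadrant, from the hinge axis to the black knob. It stays where it is set and does not stop the plate.
- index_knob (a point): Centre of the black knob (20 mm diameter) at the end of the index arm, 162 mm from the hinge axis, 120 mm to the +y side of the cradle's middle.
- whole_phone: Bystander, must stay where it is: another phone, closed, black glass on top, 74 x 152 x 9 mm. Origin: centre of its underside.
- display: Bystander, must stay where it is: the display taken off the phone, a black glass panel 64 x 132 x 3 mm. Origin: centre of its underside.
- dish: Bystander, must stay where it is: a round steel screw dish, 68 mm diameter, 16 mm high. Origin: centre of its underside.
- screwdriver: Bystander, must stay where it is: a small black-handled screwdriver, 150 mm long, lying along its x on the mat. Origin: under its middle.
- tweezers: Bystander, must stay where it is: steel tweezers, 120 mm long, lying along their x on the mat. Origin: under their middle.
- bottle: Bystander, must stay where it is: a white plastic bottle, 38 mm diameter, 80 mm high. Origin: centre of its underside.
- notes: Bystander, must stay where it is: a yellow pad of notes, 76 x 76 x 18 mm. Origin: centre of its underside.

How it is judged:
By the outcome, as a careful person would: the job done as asked, in the order asked, and still so for the second after the job is handed in, while the arm keeps its last pose, push and grip.
It also fails if it takes over 51 s, if anything falls off the work surface, if the arm or the gripper's body presses on something with over 40 N, if the wrist force passes 120 N, or if a joint passes its speed limit or range.

ROBOT

A 6-joint arm with a two-finger parallel gripper is mounted at the origin on the work surface. World frame = base frame: x ahead of the robot, y to its left, z up, the work surface at z = 0. Lengths are in mm, angles in rad, forces in N, time in s.
With the tool pointing down it reaches from about 250 to 800 mm from the base axis. Payload 3.9 kg.
Tool frame: the origin (TCP) lies between the finger pads, 19 mm behind the fingertips; this is the grasp point; z points along the fingers, y is the line along which they close (so a half turn about z gives the same grasp; the last joint's range is limited). The gripper opens to 85 mm and grips with 20 to 120 N. Pads are 22 mm wide; open, the fingers measure 114 mm over their backs; the gripper's body (76 mm by 85 mm) begins 54 mm behind the grasp point. The pads swing forward as they close: fully open they stand 13 mm farther back than shut.
Start: joints at [-1.294, 0.26, -0.138, 1.173, 0, 1.571], TCP at [143.467, -505.007, 250.004] pointing down, gripper open.
Joint ranges: [-2.78, 2.78], [-0.83, 1.72], [-1.28, 1.37], [-1.9, 2.12], [-1.57, 1.48], [-3.14, 3.14]. Speed limits (rad/s): [2.57, 2.57, 3.14, 3.14, 3.14, 3.14].

INTERFACE

Orientations are given as a unit quaternion [x, y, z, w].
In Python, from workcell import robot, imaging gives the robot as it stands.
- The arm moves only by the shell command python3 -m creep 'ROWS' [OPENING] [FORCE]. ROWS is a JSON object whose key "offsets" holds a list of rows, 1 to 8 of them, each of 6 numbers: dx, dy, dz in mm, then a rotation vector rx, ry, rz in rad; each row is the pose to reach, as a shift and turn from the pose commanded when the command began, along the tool's axes at that moment; what a row does not reach only later rows make up. A row lasts 1/8 s, in which the tool goes at most 62.5 mm and 0.188 rad, less where a joint would pass 70% of its speed; a pose out of reach is approached as far as the arm can. OPENING is the finger opening in mm, set as the command begins (- or left out keeps the last). The fingers move at their own pace and stop on an object; FORCE is the grip in N (left out, the last holds). Time passes only in rows, so rows that do not move let the fingers close. It prints the time, the measured TCP pose, the force, the opening and the grip force at its end. Input that does not fit is refused with a message, and nothing moves.
- robot.get_state(): the state, without advancing time (a new reading comes with each control period).
- imaging.read_camera(name): name is "scene" or "side" or "wrist"; returns (picture, depth): 420x560x3 uint8, red, green, blue; 420x560 float32, mm along the optical axis (not along the pixel's ray), 0 where there is no reading.
- imaging.get_calibration(name): a dict with "fx", "fy", "cx", "cy" (pixels), "k1" (the pictures are not rectified: a ray, as slopes to the right and down, at radius r is drawn at 1 + k1 r^2 times it, then the intrinsics apply), "position" and "attitude" of the camera in the world. Camera axes: x right, y down, z forward; pixel columns grow to the right and rows downward; lengths in mm; the calibration is good to about 2 mm. A picture is of the moment at which its call begins: read the wrist's pose just before it. get_calibration takes no time and is no camera call; for the wrist camera it gives the pose at the moment of the call.
- robot.finish_job(): hands the job in; it is judged then, once.
The state is a dict: "clock": time; "joint_positions": joint angles; "dq": joint speeds; "effort": joint torques, N m; "ee_pos": TCP position; "ee_rot": TCP orientation; "force": force on the tool from outside, world axes, zero at the start; "ft_torque": the same for the moment, N m; "finger_gap": finger opening in mm; "grasp_force": force on a finger pad.
Only numpy, scipy, OpenCV 4.12 (cv2) and the standard library are available. Lean on these libraries where they do the work, as an engineer would, in place of code of your own. Each camera call takes 0.05 s, during which the arm holds its last target. There are 200 camera calls.

## Working session

There is one attempt and no reset: what is moved stays moved. The work goes in short steps, Python scripts to look and compute and a shell command to move; the robot and the scene stay as the last step left them, time stands still between calls to the robot, and variables do not carry over. Pictures are saved under pics/ and viewed, at most 10 in all, crops included, and the job is handed in when it is done.

```bash
ls; mkdir -p pics; cat > h.py <<'E'
import numpy as np, cv2
from scipy.spatial.transform import Rotation as R
from workcell import robot, imaging
def cal(n):
    c=imaging.get_calibration(n); return c
def att(c):
    a=np.array(c["attitude"],float)
    return a if a.shape==(3,3) else R.from_quat(a).as_matrix()
def rays(c,uv):
    uv=np.asarray(uv,float).reshape(-1,2)
    d=(uv-[c["cx"],c["cy"]])/[c["fx"],c["fy"]]
    s=d.copy()
    for _ in range(20): s=d/(1+c["k1"]*(s**2).sum(1,keepdims=True))
    return np.c_[s,np.ones(len(s))]@att(c).T
def plane(c,uv,z):
    r=rays(c,uv); p=np.array(c["position"]); return p+r*((z-p[2])/r[:,2])[:,None]
def deep(c,uv,D):
    uv=np.asarray(uv).reshape(-1,2).astype(int)
    return np.array(c["position"])+rays(c,uv)*D[uv[:,1],uv[:,0]][:,None]
def proj(c,P):
    q=(np.asarray(P,float).reshape(-1,3)-c["position"])@att(c); s=q[:,:2]/q[:,2:]
    s=s*(1+c["k1"]*(s**2).sum(1,keepdims=True)); return s*[c["fx"],c["fy"]]+[c["cx"],c["cy"]]
E
python3 - <<'E'
from h import *
for n in("scene","side"):
    im,D=imaging.read_camera(n); cv2.imwrite(f"pics/{n}0.png",im[:,:,::-1]); np.savez(f"{n}0.npz",im=im,D=D)
    print(cal(n))
print(robot.get_state())
E
```

```text
pics
{'fx': 473.0385363505362, 'fy': 473.0385363505362, 'cx': 280.671775685023, 'cy': 210.8746220613628, 'k1': -0.09204987324859043, 'position': array([1000.36615924, -797.60252683,  860.96192298]), 'attitude': array([ 0.87321371,  0.27607984, -0.11053925, -0.38608135])}
{'fx': 502.25593452865996, 'fy': 502.25593452865996, 'cx': 277.8015546480398, 'cy': 212.22812896085435, 'k1': -0.13346602663851329, 'position': array([-260.65978027,  651.01805514, 1071.84391576]), 'attitude': array([-0.36954511,  0.83893265, -0.36479846,  0.16294328])}
{'clock': 0.1, 'joint_positions': array([-1.29398614e+00,  2.60611613e-01, -1.39229465e-01,  1.17269987e+00,
        1.72906208e-05,  1.57080172e+00]), 'dq': array([ 2.05689949e-03, -1.58604504e-03,  2.69900093e-03,  3.05260851e-04,
       -6.08128106e-04, -9.17108484e-05]), 'effort': array([-4.03109959e-05, -4.06508517e+01,  2.54527348e+01,  1.01208049e-02,
       -9.61895216e-05,  6.87463867e-06]), 'ee_pos': array([ 143.32478042, -504.46105272,  249.25563747]), 'ee_rot': array([ 9.90437291e-01,  1.37960907e-01, -1.11786699e-04, -8.65160373e-04]), 'force': array([-0.01880068, -0.20879256, -0.77437241]), 'ft_torque': array([-0.02080072,  0.02374219,  0.02082085]), 'grasp_force': 0.0, 'finger_gap': 85.55739518026927}
```

View pics/scene0.png

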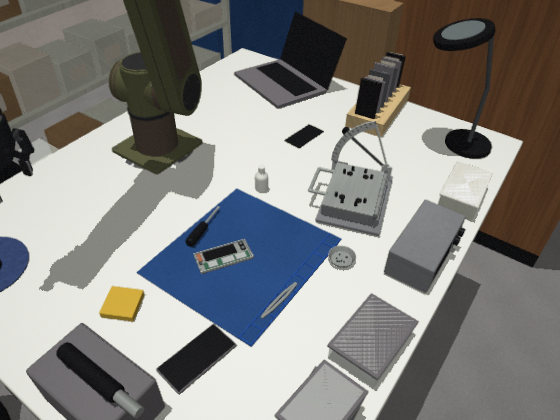

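View pics/side0.png

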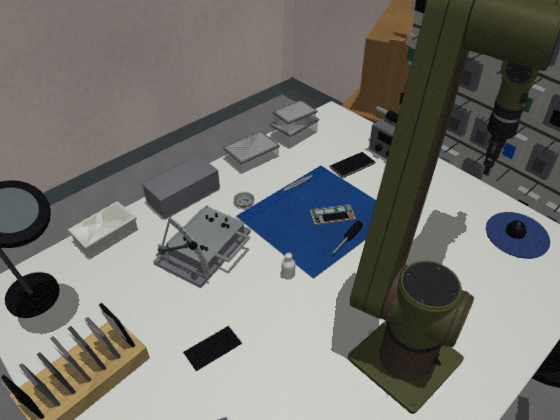

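The scene view shows the opened phone on the mat at (223,256). The cradle is at (355,195), with its handle at (320,185) and the index knob near (346,131). In the side view the phone is at (333,215), the cradle at (205,245) and the knob near (193,245). Next I'll zoom in on both.

```bash
python3 - <<'E'
from h import *
a=cv2.imread("pics/scene0.png"); b=cv2.imread("pics/side0.png")
f=lambda i,x,y,w,h,s:cv2.resize(i[y:y+h,x:x+w],None,fx=s,fy=s,interpolation=cv2.INTER_CUBIC)
o=np.vstack([np.hstack([f(a,300,115,100,125,4),f(b,150,195,100,125,4)])]); cv2.imwrite("pics/z1.png",o)
S=np.load("scene0.npz");c=cal("scene")
T=np.load("side0.npz");d=cal("side")
# mat-based phone: non-blue blob within mat
for n,q,cc,(x0,y0,x1,y1) in(("scene",S,c,(180,230,265,280)),("side",T,d,(300,195,365,232))):
    hsv=cv2.cvtColor(q["im"],cv2.COLOR_RGB2HSV); m=~((hsv[...,0]>100)&(hsv[...,0]<125)&(hsv[...,1]>150))
    k=np.zeros(m.shape,np.uint8);k[y0:y1,x0:x1]=m[y0:y1,x0:x1]
    cs=cv2.findContours(k,cv2.RETR_EXTERNAL,cv2.CHAIN_APPROX_NONE)[0]; ct=max(cs,key=cv2.contourArea)[:,0]
    P=plane(cc,ct,11)[:,:2]; r=cv2.minAreaRect(P.astype(np.float32)); print(n,r, cv2.boundingRect(ct))
    print(np.median(deep(cc,ct,q["D"])[:,2]))
# depth check points
for uv in((223,256),(355,195),(346,131),(320,185),(205,235)): print(uv,deep(c,uv,S["D"]))
for uv in((333,215),(215,235),(193,245)): print(uv,deep(d,uv,T["D"]))
E
```

```text
scene ((468.2306213378906, -238.7578582763672), (136.30581665039062, 73.32694244384766), 57.74689865112305) (193, 238, 61, 36)
4.384016005352407
side ((465.4549560546875, -233.67686462402344), (135.68887329101562, 75.50064086914062), 58.17150115966797) (309, 204, 47, 22)
5.440630340366511
(223, 256) [[ 468.75197752 -240.49100362   10.36028298]]
(355, 195) [[640.82758692  96.6222305   55.47421442]]
(346, 131) [[538.08318177 212.44458026 153.48353378]]
(320, 185) [[514.03109719 136.6760788    1.12661226]]
(205, 235) [[ 382.5421926  -208.22133848    4.19893292]]
(333, 215) [[ 461.775274   -233.19420111    9.74819942]]
(215, 235) [[597.56037567 114.38878893  59.10314651]]
(193, 245) [[526.00667347 227.5427769  154.56680595]]
```

View pics/z1.png

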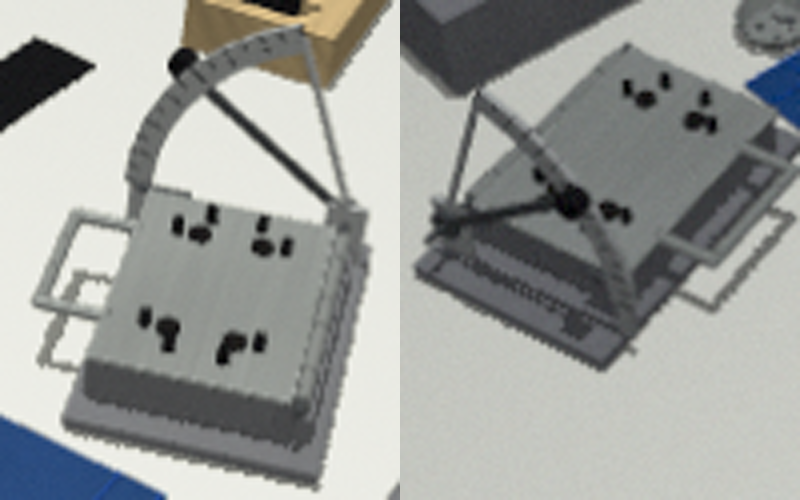

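The close-up shows the plate down with eight posts, the handle on the left and the knob at crop (185,65), which is scene (346,131). Two views agree on the phone: about (467,-236), long axis at 58°. Now I'll move above it.

```bash
python3 -m creep '{"offsets": [[55, -24, 0, 0, 0, -0.1], [110, -48, 0, 0, 0, -0.2], [165, -72, 0, 0, 0, -0.3], [220, -97, 0, 0, 0, -0.4], [275, -121, 0, 0, 0, -0.5], [330, -145, 0, 0, 0, -0.6], [385, -170, 0, 0, 0, -0.733], [385, -170, 0, 0, 0, -0.733]]}' 85
python3 - <<'E'
from h import *
c=cal("wrist"); s=robot.get_state(); im,D=imaging.read_camera("wrist"); cv2.imwrite("pics/w1.png",im[:,:,::-1]); np.savez("w1.npz",im=im,D=D,c=c)
print(c,s["ee_pos"],s["ee_rot"],s["joint_positions"])
E
```

```text
clock: 1.1
ee_pos: [470.0, -233.5, 249.3]
ee_rot: [0.874, 0.487, 0.0, -0.0]
force: [-0.7, -1.0, -0.2]
finger_gap: 85.1
grasp_force: 0.0
{'fx': 365.9047317146926, 'fy': 365.9047317146926, 'cx': 278.58814771344123, 'cy': 213.24516489220207, 'k1': -0.031666124187123175, 'position': array([ 514.99200194, -162.4993946 ,  373.27082248]), 'attitude': array([ 0.94859667, -0.26963711, -0.04581722,  0.15925127])} [ 469.97215916 -233.52285989  249.33907559] [ 8.73647517e-01  4.86559187e-01  2.82248799e-04 -3.08126716e-04] [-4.61621771e-01  2.60076828e-01 -1.39748702e-01  1.17115984e+00
  8.14057528e-04  1.66367677e+00]
```

View pics/w1.png

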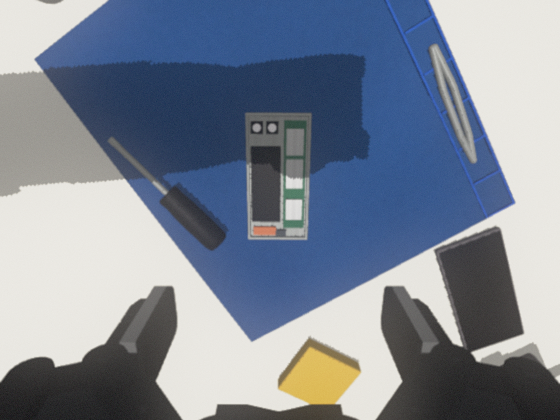

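The phone is clear in the wrist view, with corners around (247,113), (311,113), (307,240) and (249,240). The fingers straddle it at the bottom.

```bash
python3 - <<'E'
from h import *
q=np.load("w1.npz",allow_pickle=True); c=q["c"].item(); im=q["im"]
hsv=cv2.cvtColor(im,cv2.COLOR_RGB2HSV); m=~((hsv[...,0]>100)&(hsv[...,0]<125)&(hsv[...,1]>120))
k=np.zeros(m.shape,np.uint8);k[105:250,235:325]=m[105:250,235:325]
k=cv2.morphologyEx(k,cv2.MORPH_CLOSE,np.ones((9,9))); k=cv2.morphologyEx(k,cv2.MORPH_OPEN,np.ones((9,9)))
ct=max(cv2.findContours(k,0,1)[0],key=cv2.contourArea)[:,0]
print(cv2.boundingRect(ct))
r=cv2.minAreaRect(plane(c,ct,11)[:,:2].astype(np.float32)); print(r, cv2.boxPoints(r))
print(np.median(deep(c,ct,q["D"])[:,2]), deep(c,[(278,176)],q["D"]))
s=robot.get_state(); M=R.from_quat(s["ee_rot"]).as_matrix()
print(M, (np.r_[r[0],20]-s["ee_pos"])@M)
E
```

```text
(244, 111, 70, 130)
((468.27777099609375, -238.01731872558594), (134.20425415039062, 68.5832290649414), 57.9626579284668) [[ 403.61288 -276.70923]
 [ 461.75107 -313.0907 ]
 [ 532.9426  -199.32541]
 [ 474.80447 -162.94394]]
3.1105389038095836 [[ 469.28501113 -234.52562469   11.38775558]]
[[ 5.29219159e-01  8.48484060e-01 -1.37160058e-03]
 [ 8.48485032e-01 -5.29219299e-01  2.87930982e-04]
 [-4.81572650e-04 -1.31616115e-03 -9.99999018e-01]] [ -2.55658878   2.08542651 229.31889174]
```

```bash
python3 -m creep '{"offsets": [[-1, 0, 45, 0, 0, 0], [-2, 1, 90, 0, 0, 0], [-3, 1, 135, 0, 0, 0], [-3, 1, 170, 0, 0, 0], [-3, 1, 170, 0, 0, 0]]}' 64
python3 - <<'E'
from h import *
c=cal("wrist"); s=robot.get_state(); im,D=imaging.read_camera("wrist"); np.savez("w2.npz",im=im,D=D,c=c)
M=R.from_quat(s["ee_rot"]).as_matrix()
v,u=np.mgrid[0:420,0:560]; uv=np.c_[u.ravel(),v.ravel()]
P=(deep(c,uv,D)-s["ee_pos"])@M; ok=(D.ravel()>0)&(P[:,2]<40)&(P[:,2]>-60)&(abs(P[:,0])<14)
for sg in(-1,1):
    Q=P[ok&(sg*P[:,1]>25)&(sg*P[:,1]<60)]; print(len(Q),np.percentile(Q,[0,2,50,98,100],axis=0).round(1) if len(Q) else '')
print(s["finger_gap"],s["ee_pos"])
cv2.imwrite("pics/w2.png",im[:,:,::-1])
E
```

```text
clock: 1.78
ee_pos: [462.7, -239.1, 77.6]
ee_rot: [0.876, 0.482, -0.002, -0.003]
force: [-1.0, 0.7, -0.5]
finger_gap: 63.8
grasp_force: 0.0
11013 [[-13.5 -60.  -60. ]
 [ -8.4 -59.2 -58.2]
 [  9.4 -45.1 -39.7]
 [ 12.8 -30.9   5.8]
 [ 13.9 -25.1  13.1]]
10558 [[-13.1  26.6 -60. ]
 [ -8.4  32.5 -57.9]
 [  8.8  45.8 -39.3]
 [ 12.8  59.3   6. ]
 [ 14.   60.   13.5]]
63.758056185308085 [ 462.71908481 -239.06055488   77.56282095]
```

View pics/w2.png

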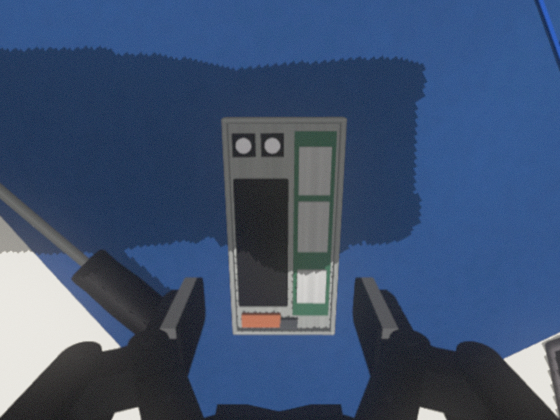

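The tips sit 13 mm past the TCP at 64 mm opening. The phone is clear again, with corners near (223,119), (346,119), (334,333) and (233,333). I'll re-measure from here.

```bash
cat > ph.py <<'E'
from h import *
q=np.load("w2.npz",allow_pickle=True); c=q["c"].item(); im=q["im"]
hsv=cv2.cvtColor(im,cv2.COLOR_RGB2HSV); m=~((hsv[...,0]>100)&(hsv[...,0]<125)&(hsv[...,1]>120))
k=np.zeros(m.shape,np.uint8);k[100:345,210:352]=m[100:345,210:352]
k=cv2.morphologyEx(k,cv2.MORPH_OPEN,np.ones((3,3)))
ct=max(cv2.findContours(k,0,1)[0],key=cv2.contourArea)[:,0]
print(cv2.boundingRect(ct))
r=cv2.minAreaRect(plane(c,ct,11)[:,:2].astype(np.float32)); print(r)
s=robot.get_state(); M=R.from_quat(s["ee_rot"]).as_matrix()
print(s["ee_pos"],s["dq"].round(3),M[:,0],(np.r_[r[0],18]-s["ee_pos"])@M)
E
python3 ph.py
```

```text
(220, 116, 128, 220)
((467.2248229980469, -237.45013427734375), (132.85079956054688, 64.87627410888672), 57.85987854003906)
[ 464.57763315 -239.74013866   79.40384201] [ 0.009 -0.031  0.051  0.006  0.    -0.002] [ 5.34032044e-01  8.45464025e-01 -5.99342117e-04] [ 3.38660244  1.22179901 61.39805924]
```

```bash
python3 -m creep '{"offsets": [[1, 1, 20, 0, 0, 0], [2, 1, 40, 0, 0, 0], [2, 1, 52, 0, 0, 0], [2, 1, 62, 0, 0, 0], [2, 1, 62, 0, 0, 0], [2, 1, 62, 0, 0, 0]]}' 85
python3 -m creep '{"offsets": [[0, 0, 0, 0, 0, 0], [0, 0, 0, 0, 0, 0], [0, 0, 0, 0, 0, 0]]}' 56 35
python3 -c "
from h import *
s=robot.get_state();print(s['ee_pos'],s['ee_rot'],s['force'])"
```

```text
clock: 2.58
ee_pos: [468.9, -238.4, 18.5]
ee_rot: [0.875, 0.484, 0.0, 0.0]
force: [-0.1, 0.6, -0.3]
finger_gap: 85.1
grasp_force: 0.0
clock: 2.95
ee_pos: [468.6, -238.2, 18.8]
ee_rot: [0.875, 0.484, 0.0, 0.0]
force: [-1.2, 0.8, 5.8]
finger_gap: 62.5
grasp_force: 37.8
[ 468.64049032 -238.1954026    18.77690841] [8.75204871e-01 4.83752373e-01 1.67435094e-04 2.17189777e-04] [-1.24575826  0.79221014  5.83669764]
```

```bash
python3 -m creep '{"offsets": [[0, 0, -20, 0, 0, 0], [0, 0, -70, 0, 0, 0], [0, 0, -130, 0, 0, 0], [0, 0, -180, 0, 0, 0], [0, 0, -180, 0, 0, 0]]}'
python3 - <<'E'
from h import *
C={n:cal(n) for n in("scene","side")}; Q={n:np.load(n+"0.npz") for n in C}
for n,(x0,y0,x1,y1) in(("scene",(325,160,382,210)),("side",(180,208,235,255))):
    g=Q[n]["im"].max(2); k=np.zeros(g.shape,np.uint8); k[y0:y1,x0:x1]=g[y0:y1,x0:x1]<55
    N,L,st,ce=cv2.connectedComponentsWithStats(k)
    for i in range(1,N):
        uv=ce[i]; print(n,uv.round(1),st[i][2:],plane(C[n],uv,64)[0,:2].round(1), deep(C[n],uv,Q[n]["D"])[0].round(0))
# knob: dark component
K=[]
for n,(u,v) in(("scene",(346,131)),("side",(193,245))):
    g=Q[n]["im"].max(2); k=np.zeros(g.shape,np.uint8); k[v-9:v+10,u-9:u+10]=g[v-9:v+10,u-9:u+10]<45
    k=cv2.erode(k,np.ones((3,3),np.uint8)); 
    d=cv2.distanceTransform(k,cv2.DIST_L2,5); ys,xs=np.nonzero(d>d.max()-1.2); uv=[xs.mean(),ys.mean()]; print(n,uv,d.max(),deep(C[n],uv,Q[n]["D"]))
    K.append((np.array(C[n]["position"]),rays(C[n],uv)[0]))
A=np.c_[K[0][1],-K[1][1]]; t=np.linalg.lstsq(A,K[1][0]-K[0][0],rcond=None)[0]; a,b=K[0][0]+t[0]*K[0][1],K[1][0]+t[1]*K[1][1]; print("knob",a,b)
E
```

```text
clock: 3.58
ee_pos: [471.4, -239.6, 202.6]
ee_rot: [0.875, 0.484, 0.003, 0.004]
force: [-0.4, 0.1, -2.6]
finger_gap: 62.6
grasp_force: 39.7
scene [378.3 161.6] [6 5 7] [630.  256.3] [631. 249.  71.]
scene [352.5 168.5] [2 4 8] [585.7 183.7] [583. 186.  63.]
scene [344. 171.] [ 3  5 11] [572.  159.6] [572. 159.  64.]
scene [365.1 170.6] [3 4 9] [618.5 196.3] [618. 196.  66.]
scene [349.5 173.1] [ 6  4 15] [589.  160.3] [586. 164.  61.]
scene [365.1 176.4] [ 5  4 15] [630.4 172.8] [628. 177.  61.]
scene [371.1 176.3] [3 4 7] [643.7 183.2] [643. 182.  66.]
scene [336.  194.2] [ 3  4 10] [602.8  60.7] [603.  61.  64.]
scene [341.6 197.8] [ 6  8 30] [621.6  56.9] [618.  62.  61.]
scene [356.8 201.6] [ 7  7 29] [660.5  66.9] [661.  60.  71.]
scene [364.3 200.6] [3 4 9] [674.6  81.9] [673.  83.  64.]
side [215.6 214.7] [2 4 7] [659.2  65.1] [665.  63.  62.]
side [206.5 216.5] [2 4 8] [671.1  89.4] [671.  91.  67.]
side [210.9 219.4] [ 5  4 15] [652.4  87.2] [660.  86.  59.]
side [225.6 219.2] [2 3 5] [624.1  55. ] [622.  59.  69.]
side [224.8 224.9] [ 8  5 26] [606.9  71.4] [615.  69.  60.]
side [184.7 238.6] [3 4 7] [639.8 188.6] [643. 189.  64.]
side [189.9 245.1] [17  9 87] [609.2 192.4] [536. 233. 151.]
side [203.3 247.7] [ 8  5 23] [576.3 170.6] [586. 165.  55.]
scene [np.float64(279.5), np.float64(209.5)] 1.0 [[479.22099049 -19.26482229   4.9652214 ]]
side [np.float64(192.12), np.float64(245.16)] 2.1969 [[525.58618033 230.5604813  157.04630918]]
knob [465.76185383   3.37619331 -20.89446201] [626.98074421 176.04967872  38.20753614]
```

```bash
python3 -m creep '{"offsets": [[40, -20, -20, 0, 0, 0.09], [80, -41, -40, 0, 0, 0.18], [130, -66, -50, 0, 0, 0.3], [180, -91, -50, 0, 0, 0.43], [230, -117, -50, 0, 0, 0.57], [270, -137, -50, 0, 0, 0.66], [288, -146, -50, 0, 0, 0.712], [288, -146, -50, 0, 0, 0.712]]}'
python3 -m creep '{"offsets": [[0, 0, 0, 0, 0, 0], [0, 0, 0, 0, 0, 0], [0, 0, 0, 0, 0, 0]]}'
python3 - <<'E'
from h import *
c=cal("wrist"); s=robot.get_state(); im,D=imaging.read_camera("wrist"); cv2.imwrite("pics/w3.png",im[:,:,::-1]); np.savez("w3.npz",im=im,D=D,c=c)
print(s["ee_pos"],s["ee_rot"],s["dq"].round(3),s["joint_positions"])
E
```

```text
clock: 4.58
ee_pos: [497.3, 84.6, 246.4]
ee_rot: [0.989, 0.15, -0.001, 0.0]
force: [-0.7, -0.5, -1.5]
finger_gap: 62.4
grasp_force: 39.7
clock: 4.95
ee_pos: [498.1, 82.5, 247.9]
ee_rot: [0.989, 0.148, -0.0, 0.0]
force: [-0.4, -0.7, -1.5]
finger_gap: 62.4
grasp_force: 39.7
[498.05008192  82.52891094 247.94488324] [ 9.89025760e-01  1.47743141e-01 -8.20656406e-05  5.28668459e-05] [ 0.004 -0.001  0.003 -0.001  0.002  0.001] [ 1.64273534e-01  2.26609429e-01 -1.88993217e-01  1.15535948e+00
 -1.03096233e-04  3.00929423e+00]
```

View pics/w3.png

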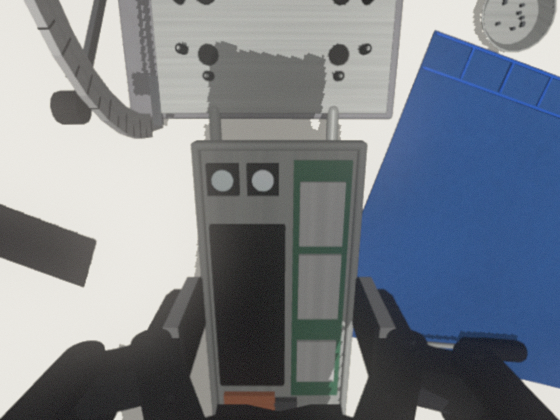

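The wrist view, with up as forward, shows the front posts near (182,47), (208,76), (338,76) and (366,47). The rear posts are cut off and the knob is at (72,107). The phone is held straight, with its front edge at row 143. I'll back off to see the whole plate.

```bash
python3 -m creep '{"offsets": [[-30, 0, -15, 0, 0, 0], [-60, 0, -30, 0, 0, 0], [-90, 0, -40, 0, 0, 0], [-90, 0, -40, 0, 0, 0], [-90, 0, -40, 0, 0, 0], [-90, 0, -40, 0, 0, 0]]}'
python3 - <<'E'
from h import *
c=cal("wrist"); s=robot.get_state(); im,D=imaging.read_camera("wrist"); cv2.imwrite("pics/w4.png",im[:,:,::-1]); np.savez("w4.npz",im=im,D=D,c=c)
print(s["ee_pos"],s["ee_rot"],s["dq"].round(3))
g=im.max(2); N,L,st,ce=cv2.connectedComponentsWithStats((g<60).astype(np.uint8))
for i in range(1,N):
    if 4<st[i][4]<1500 and ce[i][1]<200: print(ce[i].round(1),st[i][2:],plane(c,ce[i],65)[0,:2].round(1),deep(c,ce[i],D)[0].round(1))
E
```

```text
clock: 5.75
ee_pos: [412.8, 57.0, 287.7]
ee_rot: [0.989, 0.148, -0.0, -0.0]
force: [0.2, -0.1, -2.2]
finger_gap: 62.4
grasp_force: 39.7
[412.78010218  57.02812254 287.68221554] [ 9.88939677e-01  1.48318290e-01 -7.37446906e-06 -2.52409385e-05] [ 0.002  0.005 -0.001  0.004 -0.001  0.   ]
[235.4 183.4] [  9  31 100] [396.   95.3] [456.5  86.6 278.2]
[262.6 177.9] [ 32  31 489] [409.1  71.5] [462.5  77.7 281.2]
```

View pics/w4.png

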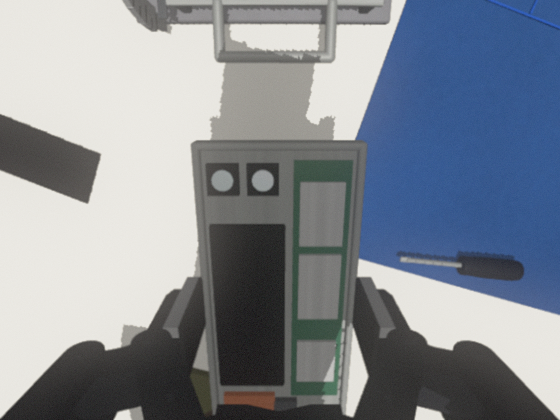

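That was the wrong way: only the handle bar remains in view, at rows 57-60. I'll go forward and higher instead.

```bash
python3 -m creep '{"offsets": [[30, 0, -20, 0, 0, 0], [60, 0, -40, 0, 0, 0], [90, 0, -45, 0, 0, 0], [125, 0, -45, 0, 0, 0], [125, 0, -45, 0, 0, 0], [125, 0, -45, 0, 0, 0], [125, 0, -45, 0, 0, 0]]}'
python3 - <<'E'
from h import *
c=cal("wrist"); s=robot.get_state(); im,D=imaging.read_camera("wrist"); cv2.imwrite("pics/w5.png",im[:,:,::-1]); np.savez("w5.npz",im=im,D=D,c=c)
print(s["ee_pos"],s["ee_rot"],s["dq"].round(3))
g=im.max(2); N,L,st,ce=cv2.connectedComponentsWithStats((g<60).astype(np.uint8))
for i in range(1,N):
    if 4<st[i][4]<1500 and ce[i][1]<200: print(ce[i].round(1),st[i][2:],plane(c,ce[i],65)[0,:2].round(1),deep(c,ce[i],D)[0].round(1))
E
```

```text
clock: 6.68
ee_pos: [530.8, 93.4, 332.9]
ee_rot: [0.989, 0.148, -0.0, 0.0]
force: [-1.1, -0.3, -1.9]
finger_gap: 62.9
grasp_force: 39.7
[530.81359974  93.42208154 332.91556207] [ 9.88942747e-01  1.48297173e-01 -4.38439974e-04  1.87587347e-05] [-0.003 -0.01   0.001 -0.003  0.001  0.   ]
[326.1  34.4] [3 4 9] [671.9  87.7] [672.2  87.9  65.4]
[226.4  98. ] [6 5 9] [585.6 165.6] [585.1 166.8  58.5]
[230.1  99.1] [ 4  7 10] [585.7 161.7] [585.4 162.4  60.2]
[226.8 112. ] [ 4  6 10] [572.3 161.7] [572.5 161.9  69.9]
[323.3 111.9] [4 5 7] [601.8  66.1] [602.6  67.   67.5]
[262.3 177.6] [ 32  32 504] [516.1 106.9] [580.5 114.1 326.2]
[233.3 177.9] [ 18  31 231] [506.4 137.3] [576.9 124.3 324.6]
```

View pics/w5.png

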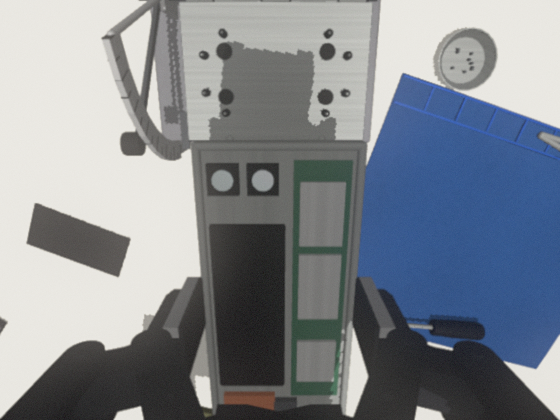

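All eight posts show: (222,33), (204,55), (206,93), (226,112) and (328,33), (347,55), (345,93), (323,112). The four pads are at (224,51), (226,97), (327,51) and (325,97), and the knob is at (132,144).

```bash
python3 - <<'E'
from h import *
q=np.load("w5.npz",allow_pickle=True); c=q["c"].item(); im=q["im"]; D=q["D"]; g=im.max(2).astype(np.uint8)
s=robot.get_state(); M=R.from_quat(s["ee_rot"]).as_matrix()
def blob(u,v,r):
    w=g[v-r:v+r+1,u-r:u+r+1].astype(float); t=(np.percentile(w,90)*.5+w.min()*.5)
    N,L,st,ce=cv2.connectedComponentsWithStats((w<t).astype(np.uint8)); i=L[r,r] or 1+np.argmax(st[1:,4])
    return ce[i]+[u-r,v-r],st[i][2:]
pads=[]
for u,v in((224,51),(226,97),(325,97),(327,51)):
    e,st=blob(u,v,9); P=plane(c,e,59)[0]; pads.append(P); print("pad",e.round(1),st,P.round(1),deep(c,e,D)[0,2].round(1))
P=np.array(pads); print("centre",P.mean(0),"long dir",[np.degrees(np.arctan2(*(P[i]-P[j])[[1,0]])) for i,j in((0,3),(1,2))],"x dir",[np.degrees(np.arctan2(*(P[i]-P[j])[[1,0]])) for i,j in((0,1),(3,2))],[np.linalg.norm(P[i]-P[j]).round(1) for i,j in((0,3),(1,2),(0,1),(3,2))])
ps=[]
for u,v in((222,33),(204,55),(206,93),(226,112),(323,112),(345,93),(347,55),(328,33)):
    e,st=blob(u,v,5); p=plane(c,e,66)[0]; ps.append(p); print("post",e.round(1),st,p.round(1))
print("posts centre",np.mean(ps,0), "tcp axis",np.degrees(np.arctan2(M[1,0],M[0,0])))
m=(np.mean(ps,0)); 
e,st=blob(132,144,16); Kw=e; print("knob w",e,st,deep(c,e,D))
# knob by two views wrist+scene, wrist+side
for n,(u,v) in(("scene",(346,131)),("side",(193,245))):
    z=np.load(n+"0.npz"); g=z["im"].max(2); cc=cal(n)
    k=np.zeros(g.shape,np.uint8); k[v-9:v+10,u-9:u+10]=(g[v-9:v+10,u-9:u+10]<60); k=cv2.morphologyEx(k,cv2.MORPH_OPEN,cv2.getStructuringElement(2,(5,5)))
    N,L,st,ce=cv2.connectedComponentsWithStats(k); i=1+np.argmax(st[1:,4]); e=ce[i]
    a0,a1=np.array(c["position"]),rays(c,Kw)[0]; b0,b1=np.array(cc["position"]),rays(cc,e)[0]
    t=np.linalg.lstsq(np.c_[a1,-b1],b0-a0,rcond=None)[0]; print(n,e,st[i][2:],"knob",(a0+t[0]*a1).round(1),(b0+t[1]*b1).round(1),deep(cc,e,z["D"]))
# phone front edge in hand, tool coords at z=tcp-7.8
for uv in((194,145),(365,145),(280,143),(280,149)): print((plane(c,uv,s["ee_pos"][2]-7.8)[0]-s["ee_pos"])@M)
E
```

```text
pad [225.4  51.2] [ 18  19 270] [628.6 178.7  59. ] 59.1
pad [226.8  96.4] [ 17  18 243] [586.9 166.4  59. ] 58.5
pad [324.9  96.7] [ 16  16 192] [616.6  68.8  59. ] 58.3
pad [326.8  51.1] [ 16  17 213] [658.6  81.5  59. ] 59.9
centre [622.67920175 123.84166722  59.        ] long dir [np.float64(107.12607422672237), np.float64(106.90801700809178)] x dir [np.float64(16.430213508210777), np.float64(16.868515094988098)] [np.float64(101.7), np.float64(102.0), np.float64(43.5), np.float64(43.9)]
post [222.5  32.9] [ 8  9 59] [643.5 184.4  66. ]
post [203.8  54.8] [10  9 61] [619.  197.3  66. ]
post [205.8  92.2] [ 9  9 58] [585. 187.  66.]
post [225.9 112.4] [ 9  8 45] [571.7 162.4  66. ]
post [324.5 112.5] [ 8  8 49] [601.6  64.9  66. ]
post [344.8  92.6] [ 9  8 57] [626.2  51.6  66. ]
post [347.1  55.1] [ 9  9 64] [660.3  61.7  66. ]
post [328.   33.3] [ 9 10 64] [673.3  86.3  66. ]
posts centre [622.57966334 124.45291663  66.        ] tcp axis 17.056264322721702
knob w [134.09836066 142.48032787] [ 29  28 610] [[536.30116306 218.53113526 155.70827793]]
scene [345.5 129.5] [ 6  6 24] knob [535.3 219.3 153. ] [533.2 218.5 153.3] [[533.40047695 214.50157182 157.05090894]]
side [192.08333333 245.35      ] [10  8 60] knob [533.  222.3 144.1] [535.2 225.4 144.5] [[525.58618033 230.5604813  157.04630918]]
[ 65.02190849 -29.43415709   7.77585255]
[65.06399377 31.78903489  7.77443078]
[65.71186211  1.36147941  7.77488207]
[63.57109231  1.3651419   7.77569928]
```

```bash
for i in 1 2 3; do python3 -m creep '{"offsets": [[0, 0, 0, 0, 0, -0.187], [0, 0, 0, 0, 0, -0.374], [0, 0, 0, 0, 0, -0.561], [0, 0, 0, 0, 0, -0.748], [0, 0, 0, 0, 0, -0.935], [0, 0, 0, 0, 0, -1.122], [0, 0, 0, 0, 0, -1.309], [0, 0, 0, 0, 0, -1.496]]}' | grep -E 'clock|pos|rot|gap'; done
python3 -m creep '{"offsets": [[0, 0, 0, 0, 0, -0.112], [0, 0, 0, 0, 0, -0.223], [0, 0, 0, 0, 0, -0.223], [0, 0, 0, 0, 0, -0.223]]}'
python3 - <<'E'
from h import *
s=robot.get_state(); M=R.from_quat(s["ee_rot"]).as_matrix()
print(s["joint_positions"],np.degrees(np.arctan2(M[1,0],M[0,0])),(np.array([622.5,124,110])-s["ee_pos"])@M)
E
```

```text
clock: 7.72
ee_pos: [530.9, 93.4, 333.4]
ee_rot: [0.622, 0.783, 0.0, 0.0]
finger_gap: 62.7
clock: 8.72
ee_pos: [531.0, 93.4, 333.5]
ee_rot: [-0.077, 0.997, 0.0, 0.0]
finger_gap: 62.2
clock: 9.72
ee_pos: [530.9, 93.4, 333.4]
ee_rot: [0.735, -0.678, 0.0, -0.0]
finger_gap: 62.6
clock: 10.22
ee_pos: [531.3, 93.5, 333.3]
ee_rot: [0.803, -0.596, 0.0, -0.0]
force: [-0.7, 0.3, -2.3]
finger_gap: 62.5
grasp_force: 39.7
[ 1.74229465e-01  2.65508629e-01  8.49856822e-02  1.38994001e+00
  7.89479195e-06 -1.69134168e+00] -73.11064727952406 [ -2.67769357 -96.04976272 223.2874884 ]
```

```bash
python3 -m creep '{"offsets": [[-1, -48, 20, 0, 0, 0], [-3, -96, 50, 0, 0, 0], [-3, -96, 100, 0, 0, 0], [-3, -96, 150, 0, 0, 0], [-3, -96, 195, 0, 0, 0], [-3, -96, 225, 0, 0, 0], [-3, -96, 225, 0, 0, 0], [-3, -96, 225, 0, 0, 0]]}'
python3 -m creep '{"offsets": [[0, 0, 0, 0, 0, 0], [0, 0, 0, 0, 0, 0]]}'
python3 - <<'E'
from h import *
c=cal("wrist"); s=robot.get_state(); im,D=imaging.read_camera("wrist"); cv2.imwrite("pics/w6.png",im[:,:,::-1]); np.savez("w6.npz",im=im,D=D,c=c)
print(s["ee_pos"],s["ee_rot"],s["dq"].round(3))
E
```

```text
clock: 11.22
ee_pos: [623.5, 124.7, 109.4]
ee_rot: [0.804, -0.595, 0.001, -0.001]
force: [0.9, -0.1, -1.5]
finger_gap: 62.4
grasp_force: 39.7
clock: 11.48
ee_pos: [623.5, 124.7, 109.6]
ee_rot: [0.804, -0.595, 0.001, -0.001]
force: [0.4, 1.0, -2.3]
finger_gap: 62.6
grasp_force: 39.7
[623.53576613 124.72260407 109.59780599] [ 0.80372414 -0.59500042  0.00095084 -0.0010496 ] [ 0.001  0.004 -0.009 -0.001  0.001 -0.001]
```

View pics/w6.png

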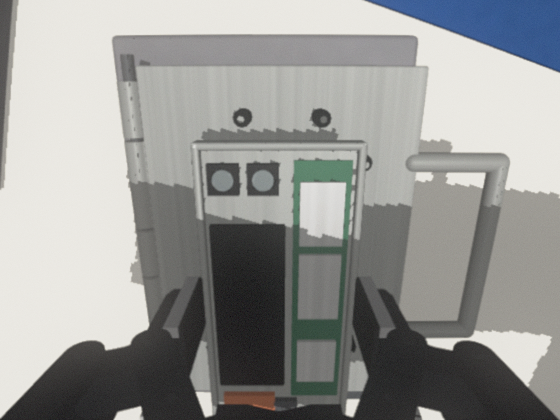

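The end posts are at (242,117) and (320,117) and the handle-side post at (367,161). The held phone's front edge is at row 143, between columns 194 and 365. Next I'll work out the relative offset.

```bash
python3 - <<'E'
from h import *
q=np.load("w6.npz",allow_pickle=True); c=q["c"].item(); im=q["im"]; D=q["D"]; g=im.max(2)
s=robot.get_state(); M=R.from_quat(s["ee_rot"]).as_matrix(); T=s["ee_pos"]
for u,v in((242,117),(320,117)):
    w=(g[v-12:v+13,u-12:u+13]<60).astype(np.uint8); N,L,st,ce=cv2.connectedComponentsWithStats(w); i=1+np.argmax(st[1:,4])
    e=ce[i]+[u-12,v-12]; pd=deep(c,e,D)[0]; print("post",e,st[i],((plane(c,e,68)[0]-T)@M).round(1),pd.round(1))
print("side post",((plane(c,(368,162),68)[0]-T)@M).round(1),deep(c,(368,162),D))
# phone edges: gradients along rows/cols
f=cv2.GaussianBlur(g.astype(np.float32),(3,3),0)
for v in (165,180,200,225): print(v,[int(x) for x in g[v,186:206]],[int(x) for x in g[v,354:374]])
for u in (230,280,330): print(u,[int(x) for x in g[135:158,u]])
# plate edges / handle for orientation
for uv in((194,145),(365,145),(280,143)): print((plane(c,uv,T[2]-7.8)[0]-T)@M)
# phone in-hand depth: rim height/tilt
for uv in((215,210),(305,240),(305,300),(240,250),(240,350),(230,155),(330,155)): print(uv,((deep(c,uv,D)[0]-T)@M).round(1))
E
```

```text
Traceback (most recent call last):
ValueError: attempt to get argmax of an empty sequence
```

```bash
python3 - <<'E'
from h import *
q=np.load("w6.npz",allow_pickle=True); c=q["c"].item(); im=q["im"]; D=q["D"]; g=im.max(2)
s=robot.get_state(); M=R.from_quat(s["ee_rot"]).as_matrix(); T=s["ee_pos"]
for u,v in((242,117),(320,117)):
    w=g[v-12:v+13,u-12:u+13]; w=(w<w.min()+50).astype(np.uint8); N,L,st,ce=cv2.connectedComponentsWithStats(w); i=1+np.argmax(st[1:,4])
    e=ce[i]+[u-12,v-12]; pd=deep(c,e,D)[0]; print("post",e,st[i],((plane(c,e,68)[0]-T)@M).round(1),pd.round(1))
print("side post",((plane(c,(368,162),68)[0]-T)@M).round(1),deep(c,(368,162),D))
for v in (165,180,200,225): print(v,[int(x) for x in g[v,186:206]],[int(x) for x in g[v,354:374]])
for u in (230,280,330): print(u,[int(x) for x in g[135:158,u]])
for uv in((215,210),(305,240),(305,300),(240,250),(240,350),(230,155),(330,155)): print(uv,((deep(c,uv,D)[0]-T)@M).round(1))
E
```

```text
post [242.32644628 116.99586777] [  3   3  19  19 242] [ 72.9 -16.4  41.3] [660.5  59.3  68.6]
post [320.46209386 117.49097473] [  3   4  20  19 277] [72.7 18.  41.2] [627.8  49.7  69.7]
side post [53.  40.5 41.2] [[600.76448125  61.92923715  70.28865493]]
165 [168, 167, 169, 169, 173, 165, 157, 155, 170, 183, 192, 186, 158, 128, 111, 126, 163, 175, 170, 131] [195, 183, 142, 106, 117, 149, 172, 183, 182, 172, 165, 158, 164, 176, 164, 116, 84, 112, 162, 175]
180 [166, 167, 163, 165, 169, 170, 164, 144, 146, 163, 181, 191, 185, 160, 132, 107, 129, 168, 178, 170] [183, 136, 110, 117, 151, 171, 180, 178, 172, 164, 158, 172, 175, 176, 173, 174, 174, 174, 173, 173]
200 [109, 109, 106, 106, 110, 105, 109, 105, 109, 134, 158, 175, 185, 193, 176, 145, 110, 92, 116, 158] [121, 103, 135, 160, 177, 180, 177, 168, 152, 148, 170, 175, 178, 172, 174, 172, 173, 175, 173, 172]
225 [108, 108, 105, 110, 108, 106, 109, 103, 108, 110, 102, 99, 108, 108, 108, 108, 107, 96, 86, 92] [129, 150, 170, 181, 173, 167, 150, 116, 109, 111, 111, 109, 111, 111, 110, 108, 113, 109, 112, 109]
230 [111, 113, 116, 112, 110, 102, 102, 120, 153, 170, 183, 182, 175, 162, 145, 145, 170, 178, 178, 174, 178, 174, 177]
280 [111, 110, 112, 111, 108, 103, 101, 123, 153, 175, 185, 182, 173, 157, 146, 153, 179, 192, 191, 189, 188, 186, 189]
330 [113, 115, 115, 117, 111, 101, 100, 122, 149, 175, 188, 182, 172, 156, 141, 147, 184, 196, 192, 191, 193, 189, 193]
(215, 210) [ 40.1 -25.1  10.5]
(305, 240) [28.5 10.   8. ]
(305, 300) [ 0.6 10.8  9.1]
(240, 250) [ 23.9 -15.8   8.8]
(240, 350) [-24.9 -17.5   8.6]
(230, 155) [ 61.5 -18.5  11.1]
(330, 155) [61.4 18.8 12. ]
```

The phone and posts line up within 0.5 mm, so I'll lower it slowly.

```bash
python3 -m creep '{"offsets": [[0.5, 0, 8, 0, 0, 0], [0.5, 0, 16, 0, 0, 0], [0.5, 0, 22, 0, 0, 0], [0.5, 0, 26, 0, 0, 0], [0.5, 0, 29, 0, 0, 0], [0.5, 0, 29, 0, 0, 0], [0.5, 0, 29, 0, 0, 0]]}'; python3 -m creep '{"offsets": [[0, 0, 1, 0, 0, 0], [0, 0, 2, 0, 0, 0], [0, 0, 3, 0, 0, 0], [0, 0, 4, 0, 0, 0], [0, 0, 4, 0, 0, 0], [0, 0, 4, 0, 0, 0]]}'
```

```text
clock: 12.4
ee_pos: [622.9, 124.1, 79.2]
ee_rot: [0.804, -0.595, 0.0, -0.0]
force: [0.2, -0.2, -1.8]
finger_gap: 62.3
grasp_force: 39.7
clock: 13.15
ee_pos: [622.7, 124.0, 75.0]
ee_rot: [0.804, -0.595, -0.0, 0.0]
force: [-0.1, -0.3, -1.5]
finger_gap: 62.4
grasp_force: 39.7
```

```bash
python3 -m creep '{"offsets": [[0, 0, 0.3, 0, 0, 0], [0, 0, 0.6, 0, 0, 0], [0, 0, 0.9, 0, 0, 0], [0, 0, 0.9, 0, 0, 0]]}';  python3 -m creep '{"offsets": [[0, 0, 0.3, 0, 0, 0], [0, 0, 0.6, 0, 0, 0], [0, 0, 0.9, 0, 0, 0], [0, 0, 0.9, 0, 0, 0]]}'
```

```text
clock: 13.65
ee_pos: [622.7, 124.1, 74.8]
ee_rot: [0.804, -0.595, 0.0, -0.0]
force: [-1.5, 0.0, 5.0]
finger_gap: 62.3
grasp_force: 40.4
clock: 14.15
ee_pos: [622.7, 124.1, 74.8]
ee_rot: [0.804, -0.595, 0.0, -0.0]
force: [-3.5, 0.5, 9.8]
finger_gap: 62.7
grasp_force: 40.9
```

It rests on the pads: contact came at the expected height. I'll relieve the push, let go and rise.

```bash
python3 -m creep '{"offsets": [[0, 0, -0.8, 0, 0, 0], [0, 0, -1.4, 0, 0, 0], [0, 0, -1.4, 0, 0, 0]]}'; python3 -m creep '{"offsets": [[0, 0, 0, 0, 0, 0], [0, 0, 0, 0, 0, 0], [0, 0, 0, 0, 0, 0], [0, 0, 0, 0, 0, 0]]}' 84; python3 -m creep '{"offsets": [[0, 0, -10, 0, 0, 0], [0, 0, -30, 0, 0, 0], [0, 0, -70, 0, 0, 0], [0, 0, -120, 0, 0, 0], [0, 0, -170, 0, 0, 0], [0, 0, -200, 0, 0, 0], [0, 0, -200, 0, 0, 0], [0, 0, -200, 0, 0, 0]]}'
python3 - <<'E'
from h import *
q=np.load("w6.npz",allow_pickle=True); c=q["c"].item(); im=q["im"]; D=q["D"]
for uv in((494,190),(488,230),(480,280),(474,310)):
    v=uv[1]; P=[deep(c,(u,v),D)[0].round(0) for u in range(uv[0]-15,uv[0]+16,3)]; P=[p for p in P if p[2]>40]; print(v,P)
c=cal("wrist"); s=robot.get_state(); im,D=imaging.read_camera("wrist"); cv2.imwrite("pics/w7.png",im[:,:,::-1]); np.savez("w7.npz",im=im,D=D,c=c)
print(s["ee_pos"],s["ee_rot"],s["dq"].round(3))
E
```

```text
clock: 14.52
ee_pos: [622.7, 124.1, 74.8]
ee_rot: [0.804, -0.595, 0.0, -0.0]
force: [-2.5, -0.9, 5.8]
finger_gap: 62.8
grasp_force: 40.4
clock: 15.02
ee_pos: [622.7, 124.0, 74.4]
ee_rot: [0.804, -0.595, -0.0, 0.0]
force: [1.1, -0.6, -0.5]
finger_gap: 83.7
grasp_force: 0.0
clock: 16.02
ee_pos: [622.3, 124.0, 274.0]
ee_rot: [0.804, -0.595, -0.0, 0.0]
force: [-0.9, 0.2, -1.3]
finger_gap: 83.7
grasp_force: 0.0
190 [array([532.,  60.,  50.]), array([533.,  60.,  53.]), array([532.,  59.,  55.]), array([532.,  58.,  56.]), array([531.,  58.,  58.]), array([530.,  57.,  58.]), array([528.,  57.,  58.]), array([526.,  57.,  57.])]
230 [array([527.,  81.,  53.]), array([526.,  80.,  54.]), array([525.,  80.,  55.]), array([524.,  79.,  57.]), array([523.,  78.,  57.]), array([523.,  78.,  59.]), array([521.,  77.,  58.])]
280 [array([518., 111.,  52.]), array([517., 110.,  53.]), array([517., 109.,  55.]), array([516., 108.,  56.]), array([516., 106.,  58.]), array([514., 106.,  58.]), array([511., 106.,  56.])]
310 [array([512., 130.,  52.]), array([512., 128.,  54.]), array([512., 126.,  57.]), array([511., 126.,  57.]), array([509., 125.,  57.]), array([509., 124.,  58.]), array([506., 124.,  58.])]
[622.27790384 123.97892587 274.00829695] [ 8.03770798e-01 -5.94938934e-01 -2.76129744e-04  3.06240710e-04] [-0.001  0.017 -0.027 -0.001  0.    -0.001]
```

View pics/w7.png

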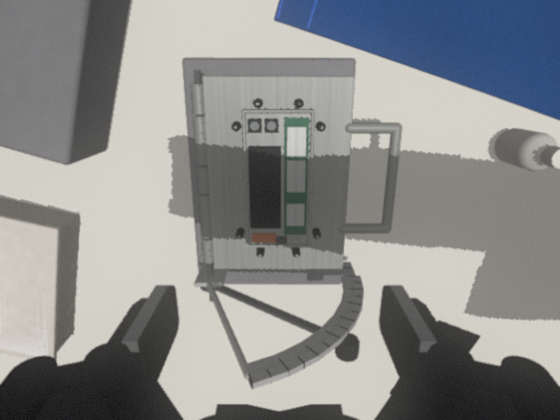

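The phone lies squarely between all eight posts, spanning (243,110) to (314,245). The handle bar is at column 393 and the knob at (346,347). Next come the index angle and the handle offset.

```bash
cat > idx.py <<'E'
from h import *
N0=np.array([622.5,124.1,0]); a=np.radians(17.0); X=np.array([np.cos(a),np.sin(a),0]);Y=np.array([-np.sin(a),np.cos(a),0])
Hn=N0+72.5*X+[0,0,50]
L=[]
for n,(u,v),r in(("w5",(132,144),16),("w7",(347,346),16),("w3",(72,107),24),("scene0",(345,130),8),("side0",(193,245),8)):
    q=np.load(n+".npz",allow_pickle=True); c=q["c"].item() if n[0]=="w" else cal(n[:-1]); g=q["im"].max(2)
    k=np.zeros(g.shape,np.uint8); k[v-r:v+r+1,u-r:u+r+1]=g[v-r:v+r+1,u-r:u+r+1]<(85 if n[0]=="w" else 60)
    o=5 if n[0]!="w" else 13
    k=cv2.morphologyEx(k,cv2.MORPH_OPEN,cv2.getStructuringElement(2,(o,o))); M,_,st,ce=cv2.connectedComponentsWithStats(k); i=1+np.argmax(st[1:,4]); e=ce[i]
    p=np.array(c["position"]); d=rays(c,e)[0]; L.append((p,d/np.linalg.norm(d)))
    t=((Hn+120*Y-p)@Y)/(d@Y); P=p+t*d-Hn; x,z=P@X,P[2]; print(n,e.round(1),st[i][2:],"x,z",round(x,1),round(z,1),"theta",round(np.arctan2(z,-x),4),"rad",round(np.hypot(x,z),1))
A=sum(np.eye(3)-np.outer(d,d) for p,d in L); b=sum((np.eye(3)-np.outer(d,d))@p for p,d in L); P=np.linalg.solve(A,b); r=P-Hn
print("tri",P,"cradle",r@X,r@Y,r[2],"theta",np.arctan2(r[2],-r@X),"rad",np.hypot(r@X,r[2]))
H=np.array([518.5,92.4,52.5]); s=robot.get_state(); M=R.from_quat(s["ee_rot"]).as_matrix(); print("handle offset",(H-s["ee_pos"])@M)
E
python3 idx.py
```

```text
Traceback (most recent call last):
  File "idx.py", line 9, in <module>
    k=cv2.morphologyEx(k,cv2.MORPH_OPEN,cv2.getStructuringElement(2,(o,o))); M,_,st,ce=cv2.connectedComponentsWithStats(k); i=1+np.argmax(st[1:,4]); e=ce[i]
                                                                                                                                ~~~~~~~~~^^^^^^^^^^
ValueError: attempt to get argmax of an empty sequence
```

```bash
sed -i 's/<(85 if n\[0\]=="w" else 60)/<(100 if n[0]=="w" else 60)/; s/else 13$/else 9/' idx.py; sed -i 's/    k=cv2.morph/    print(n,g[v,u-r:u+r+1:2]) if 0 else 0\n    k=cv2.morph/' idx.py; python3 idx.py
```

```text
w5 [132.4 144. ] [ 23  22 417] x,z -130.0 98.3 theta 0.6475 rad 163.0
w7 [348.  348.2] [ 23  27 447] x,z -130.6 98.9 theta 0.648 rad 163.8
w3 [ 69.4 108. ] [  40   32 1000] x,z -130.2 99.0 theta 0.65 rad 163.5
scene0 [345.5 129.5] [ 6  6 24] x,z -130.7 101.0 theta 0.6577 rad 165.2
side0 [192.1 245.4] [10  8 60] x,z -124.0 91.1 theta 0.6335 rad 153.9
tri [531.63903674 223.98369689 147.4462543 ] cradle -130.18760456444704 122.08442910185903 97.44625429702126 theta 0.642544514749184 rad 162.61791063332652
handle offset [-3.13352359e-02  1.07523074e+02  2.21009720e+02]
```

```bash
python3 -m creep '{"offsets": [[0, 50, 20, 0, 0, 0], [0, 100, 50, 0, 0, 0], [0, 107.5, 100, 0, 0, 0], [0, 107.5, 150, 0, 0, 0], [0, 107.5, 190, 0, 0, 0], [0, 107.5, 210, 0, 0, 0], [0, 107.5, 221, 0, 0, 0], [0, 107.5, 221, 0, 0, 0]]}' 40; python3 -m creep '{"offsets": [[0, 0, 0, 0, 0, 0], [0, 0, 0, 0, 0, 0]]}'; python3 -m creep '{"offsets": [[0, 0, 0, 0, 0, 0], [0, 0, 0, 0, 0, 0], [0, 0, 0, 0, 0, 0], [0, 0, 0, 0, 0, 0]]}' 2 40; python3 -c "
from h import *
s=robot.get_state();print(s['ee_pos'],s['ee_rot'],s['force'],s['joint_positions'])"
```

```text
clock: 17.08
ee_pos: [518.7, 92.4, 52.5]
ee_rot: [0.804, -0.595, -0.001, 0.001]
force: [-0.6, -0.1, 0.6]
finger_gap: 39.8
grasp_force: 0.0
clock: 17.32
ee_pos: [520.7, 92.8, 54.6]
ee_rot: [0.804, -0.595, 0.001, -0.001]
force: [0.9, 0.2, 0.0]
finger_gap: 40.0
grasp_force: 0.0
clock: 17.82
ee_pos: [517.9, 92.0, 53.9]
ee_rot: [0.804, -0.595, -0.001, 0.001]
force: [-4.5, -1.8, 6.1]
finger_gap: 8.2
grasp_force: 39.0
[517.92560484  92.04113021  53.93837997] [ 0.80370015 -0.59503227 -0.00088605  0.00137203] [-4.45981636 -1.81893211  6.07776738] [ 1.76217509e-01  4.25955540e-01 -4.51997902e-01  6.96054364e-01
 -5.97208637e-04 -1.69076060e+00]
```

```bash
python3 -m creep '{"offsets": [[0, -0.4, -9.8, 0, 0, 0], [0, -1.3, -19.6, 0, 0, 0], [0, -2.8, -29.3, 0, 0, 0], [0, -4.8, -38.9, 0, 0, 0], [0, -7.3, -48.4, 0, 0, 0], [0, -10.3, -57.8, 0, 0, 0], [0, -13.8, -67, 0, 0, 0], [0, -17.8, -76, 0, 0, 0]]}'; python3 -m creep '{"offsets": [[0, -4.5, -8.7, 0, 0, 0], [0, -9.4, -17.2, 0, 0, 0], [0, -14.8, -25.4, 0, 0, 0], [0, -20.6, -33.3, 0, 0, 0], [0, -20.6, -33.3, 0, 0, 0], [0, -20.6, -33.3, 0, 0, 0], [0, -20.6, -33.3, 0, 0, 0]]}'
cat > fin.py <<'E'
from h import *
N0=np.array([622.5,124.1,0]); a=np.radians(17.0); X=np.array([np.cos(a),np.sin(a),0]);Y=np.array([-np.sin(a),np.cos(a),0]); Hn=N0+72.5*X+[0,0,50]
c=cal("wrist"); s=robot.get_state(); im,D=imaging.read_camera("wrist"); np.savez("w8.npz",im=im,D=D,c=c); cv2.imwrite("pics/w8.png",im[:,:,::-1])
r=s["ee_pos"]-Hn; x,z=r@X,r[2]; print(s["ee_pos"],s["force"],s["dq"].round(3),"tcp x,z",x,z,"rad",np.hypot(x,z),"theta",np.arctan2(z,-x)-.0137)
# depth fits of plate in cradle frame from all cameras
for n in("wrist","scene","side"):
    if n!="wrist": c=cal(n); im,D=imaging.read_camera(n); np.savez(n+"8.npz",im=im,D=D)
    v,u=np.mgrid[0:420,0:560]; uv=np.c_[u.ravel(),v.ravel()]; P=(deep(c,uv,D)-Hn); q=np.c_[P@X,P@Y,P[:,2]][D.ravel()>0]; 
    t=.648; ex=np.array([-np.cos(t),0,np.sin(t)]); ez=np.array([np.sin(t),0,np.cos(t)])
    k=(abs(q[:,1])<93)&(abs(q[:,1])>78)&(q@ex>10)&(q@ex<135)&(abs(q@ez-5)<10); w=q[k]
    if len(w)>30:
        for _ in range(3):
            f=np.polyfit(w@ex,w@ez,1); rs=w@ez-np.polyval(f,w@ex); w=w[abs(rs)<2]
        print(n,len(w),"plate theta",t+np.arctan(f[0]),"height over axis",f[1])
    k=(abs(q[:,1])<60)&(abs(q@ex-72.5)<28)&(abs(q@ez-17)<8); w=q[k]
    if len(w)>30: print(n,"phone pts",len(w),"along",np.percentile(w@ex,[2,98]),"y",np.percentile(w[:,1],[2,98]),"h",np.median(w@ez))
E
python3 fin.py
```

```text
clock: 18.82
ee_pos: [534.0, 96.9, 129.7]
ee_rot: [0.804, -0.595, -0.002, 0.002]
force: [-7.4, -3.0, -0.8]
finger_gap: 8.6
grasp_force: 38.9
clock: 19.7
ee_pos: [552.8, 102.7, 163.6]
ee_rot: [0.804, -0.595, -0.002, 0.003]
force: [-12.0, -4.4, 5.9]
finger_gap: 8.2
grasp_force: 39.2
[552.84164065 102.66513484 163.60919718] [-11.9859731   -4.3566795    5.93377579] [-0.001 -0.    -0.001 -0.001  0.    -0.   ] tcp x,z -145.38156840923074 113.60919718125052 rad 184.5070462537843 theta 0.6496304678075225
wrist 4778 plate theta 0.629449137558325 height over axis 5.049026140747236
wrist phone pts 9778 along [45.99005211 96.00742404] y [-58.45367123  56.14813105] h 14.761822827826984
scene 230 plate theta 0.6257311599432976 height over axis 5.236183694563617
scene phone pts 518 along [46.04059963 98.85439817] y [-56.14938023  57.84853672] h 14.531327497091578
side 49 plate theta 0.6299224377643377 height over axis 4.963653161940478
side phone pts 201 along [46.09503193 99.3226229 ] y [-56.57082315  54.16029453] h 14.658906402346426
```

```bash
python3 -m creep '{"offsets": [[0, -0.5, -1, 0, 0, 0], [0, -1, -2, 0, 0, 0], [0, -1.4, -3, 0, 0, 0], [0, -1.4, -3, 0, 0, 0], [0, -1.4, -3, 0, 0, 0]]}' 2 60; python3 fin.py; python3 - <<'E'
from h import *
N0=np.array([622.5,124.1,0]); a=np.radians(17.0); X=np.array([np.cos(a),np.sin(a),0]);Y=np.array([-np.sin(a),np.cos(a),0]); Hn=N0+72.5*X+[0,0,50]
v,u=np.mgrid[0:420,0:560]; uv=np.c_[u.ravel(),v.ravel()]
for n in("w5","w7","scene0","side0"):
    f=np.load(n+".npz",allow_pickle=True); c=f["c"].item() if n[0]=="w" else cal(n[:-1]); D=f["D"]
    P=deep(c,uv,D)-Hn; q=np.c_[P@X,P@Y,P[:,2]][D.ravel()>0]
    w=q[(abs(q[:,1])<93)&(abs(q[:,1])>78)&(-q[:,0]>10)&(-q[:,0]<135)&(abs(q[:,2]-5)<8)]
    for _ in range(3): g=np.polyfit(-w[:,0],w[:,2],1); w=w[abs(w[:,2]-np.polyval(g,-w[:,0]))<2]
    print(n,len(w),"flat theta",np.arctan(g[0]),g[1])
for n in("w5","w7","w8","scene0","side0"):
    f=np.load(n+".npz",allow_pickle=True); c=f["c"].item() if n[0]=="w" else cal(n[:-1]); D=f["D"]; g0=f["im"].max(2).ravel()
    P=deep(c,uv,D)-Hn; q=np.c_[P@X,P@Y,P[:,2]]
    rad=np.hypot(q[:,0],q[:,2]); an=np.arctan2(q[:,2],-q[:,0])
    k=(D.ravel()>0)&(q[:,1]>105)&(q[:,1]<135)&(rad>40)&(rad<148)&(abs(an-.65)<.25)&(g0<110); w=q[k]
    if len(w)>20: print(n,len(w),"arm: y",np.median(w[:,1]).round(1),"an",np.percentile(an[k],[10,50,90]).round(3))
E
```

```text
clock: 20.48
ee_pos: [554.9, 103.3, 166.5]
ee_rot: [0.804, -0.595, -0.002, 0.002]
force: [-10.0, -3.9, 3.7]
finger_gap: 8.2
grasp_force: 58.6
[554.86418957 103.27105532 166.52664051] [-9.99377197 -3.93278373  3.72072951] [ 0.001 -0.001 -0.001  0.     0.     0.   ] tcp x,z -143.2702412490146 116.52664050856012 rad 184.67490348112287 theta 0.6691190571651585
wrist 4567 plate theta 0.6492620405417833 height over axis 5.039655857976842
wrist phone pts 9374 along [46.003596  95.8831986] y [-58.48368821  56.42103647] h 16.274658404280878
scene 217 plate theta 0.6469722922768 height over axis 4.933456491211173
scene phone pts 514 along [45.51108586 99.20265732] y [-56.51288529  57.09622662] h 15.610388818164381
side 46 plate theta 0.6433970422796079 height over axis 5.341617055968429
side phone pts 200 along [ 47.21481623 100.04179657] y [-56.35376163  54.85566817] h 15.93313998152227
w5 3628 flat theta 0.00022949807903185204 4.936482173088094
w7 4023 flat theta -0.0002171824303998764 5.0595501808237096
scene0 233 flat theta 0.004620001403806842 4.845994642005665
side0 172 flat theta 0.004420847260954083 4.320248874541162
w5 626 arm: y 114.5 an [0.576 0.674 0.762]
w7 1041 arm: y 113.8 an [0.543 0.666 0.795]
w8 68 arm: y 114.4 an [0.543 0.64  0.691]
scene0 100 arm: y 114.7 an [0.604 0.651 0.705]
side0 97 arm: y 119.1 an [0.586 0.664 0.791]
```

```bash
python3 - <<'E'
from h import *
N0=np.array([622.5,124.1,0]); a=np.radians(17.0); X=np.array([np.cos(a),np.sin(a),0]);Y=np.array([-np.sin(a),np.cos(a),0]); Hn=N0+72.5*X+[0,0,50]
for n,yy in(("w7",115),("scene0",115),("side0",117)):
    f=np.load(n+".npz",allow_pickle=True); c=f["c"].item() if n[0]=="w" else cal(n[:-1]); g=f["im"].max(2).astype(float)
    W=lambda t,r:proj(c,Hn+yy*Y-r*np.cos(t)*X+[0,0,r*np.sin(t)])[0]
    R_=[];Z=[]
    for r in range(35,115,4):
        ts=np.linspace(.5,.8,121); px=np.array([W(t,r) for t in ts],np.float32); I=cv2.remap(g.astype(np.float32),px[:,:1],px[:,1:],1).ravel()
        w=np.clip(np.median(I)-25-I,0,None)
        if w.sum()>0: R_.append(r);Z.append((w*ts).sum()/w.sum())
    Z=np.array(Z);R_=np.array(R_)
    # line through hinge: r*sin offset fit
    p=np.polyfit(1/R_,Z,1) if len(Z)>4 else None
    print(n,list(zip(R_,Z.round(3))),"median",np.median(Z).round(4))
E
```

```text
w7 [(np.int64(63), np.float64(0.645)), (np.int64(67), np.float64(0.646)), (np.int64(71), np.float64(0.653)), (np.int64(75), np.float64(0.652)), (np.int64(79), np.float64(0.653)), (np.int64(83), np.float64(0.653)), (np.int64(87), np.float64(0.653)), (np.int64(91), np.float64(0.652)), (np.int64(95), np.float64(0.653)), (np.int64(99), np.float64(0.651)), (np.int64(103), np.float64(0.653)), (np.int64(107), np.float64(0.65)), (np.int64(111), np.float64(0.651))] median 0.6524
scene0 [(np.int64(35), np.float64(0.672)), (np.int64(39), np.float64(0.669)), (np.int64(43), np.float64(0.668)), (np.int64(47), np.float64(0.662)), (np.int64(51), np.float64(0.658)), (np.int64(55), np.float64(0.659)), (np.int64(59), np.float64(0.662)), (np.int64(63), np.float64(0.657)), (np.int64(67), np.float64(0.654)), (np.int64(71), np.float64(0.653)), (np.int64(75), np.float64(0.652)), (np.int64(79), np.float64(0.65)), (np.int64(83), np.float64(0.652)), (np.int64(87), np.float64(0.653)), (np.int64(91), np.float64(0.649)), (np.int64(95), np.float64(0.65)), (np.int64(99), np.float64(0.651)), (np.int64(103), np.float64(0.649)), (np.int64(107), np.float64(0.647)), (np.int64(111), np.float64(0.649))] median 0.6531
side0 [(np.int64(67), np.float64(0.631)), (np.int64(71), np.float64(0.635)), (np.int64(75), np.float64(0.637)), (np.int64(79), np.float64(0.636)), (np.int64(83), np.float64(0.636)), (np.int64(87), np.float64(0.637)), (np.int64(91), np.float64(0.637)), (np.int64(95), np.float64(0.637)), (np.int64(99), np.float64(0.639)), (np.int64(103), np.float64(0.638)), (np.int64(107), np.float64(0.637)), (np.int64(111), np.float64(0.636))] median 0.6367
```

The index reads about 0.650 and the plate 0.649. Before handing in, I'll hold still and check that nothing creeps.

```bash
python3 -m creep '{"offsets": [[0, 0, 0, 0, 0, 0], [0, 0, 0, 0, 0, 0], [0, 0, 0, 0, 0, 0], [0, 0, 0, 0, 0, 0], [0, 0, 0, 0, 0, 0], [0, 0, 0, 0, 0, 0], [0, 0, 0, 0, 0, 0], [0, 0, 0, 0, 0, 0]]}'; python3 fin.py; tail -c 0 fin.py; python3 -c "
from h import *
q=np.load('w8.npz',allow_pickle=True);print('ok')"
```

```text
clock: 21.62
ee_pos: [554.9, 103.3, 166.5]
ee_rot: [0.804, -0.595, -0.002, 0.002]
force: [-9.3, -3.9, 3.3]
finger_gap: 7.7
grasp_force: 58.6
[554.87658211 103.27714465 166.52984875] [-9.30804992 -3.88014779  3.28943702] [ 0.001 -0.    -0.001 -0.001 -0.001  0.001] tcp x,z -143.25660985602738 116.52984875025021 rad 184.66635296447004 theta 0.6691791120437496
wrist 4591 plate theta 0.6492319400539014 height over axis 5.03338418222189
wrist phone pts 9377 along [45.81784236 95.86479189] y [-58.38207349  56.64710094] h 16.278990745276214
scene 210 plate theta 0.6497806907694839 height over axis 4.9833147786977605
scene phone pts 511 along [46.25267932 98.50484987] y [-57.2374604   57.57527714] h 15.607278797013956
side 46 plate theta 0.6479456394790873 height over axis 5.170529064755739
side phone pts 199 along [ 46.11726045 100.20192611] y [-54.66651516  53.67301098] h 16.079091026434362
ok
```

Steady at 0.649, with the phone still flat in the nest, so I'm handing in.

```bash
python3 -c "
from workcell import robot
print(robot.finish_job())"
```

```text
the job is handed in; nothing more can be done
None
```

The phone lies flat in the nest between the posts, and the gripper is holding the plate by its handle at about 0.649 rad against an index reading of about 0.650; I handed the job in at about 22 s.

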